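# Eject the large treatment head and trap it

## Task

On the therapy console, press the eject key beside the bay that holds the treatment head with the large round steel face, and trap the head with your other finger as its spring pops it out, before it slides away down the slideway. Finish while still holding it there with the finger, at rest on the slideway, popped out by about one to three centimetres and its rear still in the bay. Only press and block: lift or pinch nothing, and leave the other head, its key and everything else on the table alone.

Things in the scene. Friction and masses are not known exactly. Their poses are not given: they have to be found in the camera images.
- console: White and navy therapy console, 305 mm deep, 250 mm wide, fixed. Origin: on the table, midway between its two bays, in the plane of the parked heads' front faces. x points back into the console (heads are ejected along -x), y to its left, z up; turned up to 0.3 rad about z. Behind x = 100 mm its body with the screen is 100 mm high; a handpiece 160 mm high stands at x 170, y -155 mm.
- head_large: Treatment head to eject: white cartridge 64 mm long (x), 40 wide, 24 high, about 110 g, with a LARGE round steel disc (36 mm diameter, 2.5 mm proud) on top. Origin: centre of its underside; axes parallel to the console's. Parked in either bay: console x = +32 mm, y = +34 or -34 mm, z = 30 mm; its front face is then at console x = 0. Freed, it shoots out and slides off the slideway's end unless blocked.
- slideway (a point): Point on the console's grey slideway, in the middle of its open end (console x = -75 mm, y = 0), from which things drop to the table. The slideway is a flat smooth surface 30 mm above the table, 132 mm wide, running back 175 mm. Beside it, at console y = +-66 to +-122 mm, are side decks 38 mm above the table that carry the eject keys.
- bay_left (a point): Floor of the left bay (console x = 32, y = +34, z = 30 mm), a trough 43.5 mm wide, open above and in front, with walls 48 mm above the table from console x = -4 to 100 mm. A spring pusher at its back presses the head forward with 3 N (2.4 N when 15 mm out, 1.4 N at its full 40 mm stroke). A steel tongue 4.5 mm high rises from the slideway just in front of the parked head and stops it.
- bay_right (a point): The same for the right bay (console y = -34 mm).
- head_small: The other treatment head, to be left parked: the same cartridge but with a SMALL round steel disc (12 mm diameter) on top. It is in the other bay, with the same pusher and tongue.
- key_left (a point): Centre of the top of the left eject key (console x = -26, y = +94 mm), 46 mm above the table when up. The key is a grey rectangular cap 40 mm long (console x) by 26 mm wide (y). It works the left bay, whose centre line (y = +34 mm) lies 60 mm beside it.
- key_right (a point): Centre of the top of the right eject key (console y = -94 mm, x = -26 mm), the mirror image; it works the right bay (console y = -34 mm).
- eject_left (a joint): Travel of the left eject key in m: 0 up, 0.007 fully down. It is pressed straight down, springs back, takes about 1.6 N to start and 4.5 N fully down; the tongue of its bay sinks with it and frees the head at about 0.0045.
- eject_right (a joint): The same for the right eject key.
- stop_left (a point): Point on the slideway's surface (30 mm above the table), on the left bay's centre line, 26 mm in front of the parked head's front face and level (in console x) with the middle of the key: a good place for a blocking finger, whose tip should be 3 to 15 mm above this surface.
- stop_right (a point): The same for the right bay.
- gel_bottle: Bystander: white bottle, 56 mm diameter, 160 mm high, behind and left of the console's keys. Origin at the centre of its underside.
- cream_jar: Bystander: white jar with lid, 58 mm diameter, 50 mm high, right of the console. Origin at the centre of its underside.
- tape_roll: Bystander: paper-coloured roll of tape, 68 mm diameter, 25 mm high, lying in front of the slideway's open end. Origin at the centre of its underside.
- carton: Bystander: cardboard carton 55 x 85 x 40 mm, left of the console. Origin at the centre of its underside.
- spray_bottle: Bystander: white bottle, 84 mm diameter, 185 mm high, far left. Origin at the centre of its underside.
- steel_bowl: Bystander: steel bowl, 110 mm diameter, 45 mm high, near right. Origin at the centre of its underside.
- cup: Bystander: white cup, 72 mm diameter, 85 mm high, far right. Origin at the centre of its underside.

How it is judged:
By the outcome, as a careful person would: the job done as asked, in the order asked, and still so for the second after the job is handed in, while the arm keeps its last pose, push and grip.
It also fails if it takes over 29 s, if anything falls off the work surface, if the arm or the gripper's body presses on something with over 40 N, if the wrist force passes 120 N, or if a joint passes its speed limit or range.

## Robot

A 7-joint arm with a two-finger parallel gripper is mounted at the origin on the work surface. World frame = base frame: x ahead of the robot, y to its left, z up, the work surface at z = 0. Lengths are in m, angles in rad, forces in N, time in s.
With the tool pointing down it reaches from about 0.425 to 0.875 m from the base axis. Payload 4.7 kg.
Tool frame: the origin (TCP) lies at the very end of the fingers, on their centre line; the grasp point (between the pads) lies 19 mm behind it; z points along the fingers, y is the line along which they close (so a half turn about z gives the same grasp; the last joint's range is limited). The gripper opens to 87 mm and grips with 3 to 60 N. Pads are 19 mm wide; open, the fingers measure 117 mm over their backs; the gripper's body (75 mm by 190 mm) begins 51 mm behind the grasp point.
Start: joints at [-1.179, 0.321, -0.07, 1.45, 0.023, 1.371, -0.057], TCP at [0.24, 0.604, 0.185] pointing down, gripper open.
Joint ranges: [-2.86, 2.86], [-0.3, 2.09], [-1.38, 1.24], [0.06, 2.45], [-1.56, 4.7], [0.09, 2.05], [-2.69, 2.69]. Speed limits (rad/s): [2.57, 2.57, 3.14, 3.14, 3.14, 3.14, 3.14].

## Interface

Orientations are given as a rotation vector (axis times angle).
In Python, from bench import ctrl, get_image, job gives the robot as it stands.
- The arm moves only by the shell command python3 -m crank 'ROWS' [FORCE]. ROWS is JSON, a list that holds one entry, the list of rows, each a list of 5 numbers: the shift along the tool's x, y, z in mm, then the turn about the tool's z in rad, then the closure, from -1 (fully open) to 1 (shut), so that 0 is half open. A call has 1 to 10 rows; each row shifts and turns the commanded pose from where the row before left it, along the tool's axes as they then stand; what a row does not reach is not made up. A row lasts 1/12 s, in which the tool goes at most 41.7 mm and 7.16 degrees, less where a joint would pass 70% of its speed; a pose out of reach is approached as far as the arm can. A call with a gripper value outside its range is refused whole. The fingers move at their own pace and stop on an object; FORCE is the grip in N (left out, the last holds). Time passes only in rows, so rows that do not move let the fingers close. It gives the time, the measured TCP pose, the force, the opening and the grip force at its end, in the units of the state.
- ctrl.get_state(): the state, without advancing time (a new reading comes with each control period).
- get_image(name): name is "side" or "top"; returns a dict with "pixels" (420x560x3 uint8, red, green, blue), "fx", "fy", "cx", "cy" (pixels), "T" (4x4, takes a point from camera to world coordinates). Camera axes: x right, y down, z forward; pixel columns grow to the right and rows downward; lengths in m; the calibration is good to about 2 mm. A picture is of the moment at which its call begins. There is no depth.
- job.close_job(): hands the job in; it is judged then, once.
The state is a dict: "time": time; "joint_positions": joint angles; "qd": joint speeds; "joint_torque": joint torques, N m; "position": TCP position; "tool_rot": TCP orientation; "ft_force": force on the tool from outside, world axes, zero at the start; "torque": the same for the moment, N m; "grip_width": opening from 0.0 (shut) to 1.0 (fully open); "grip_force": force on a finger pad.
Only numpy, scipy, OpenCV 4.12 (cv2) and the standard library are available. Lean on these libraries where they do the work, as an engineer would, in place of code of your own. Each camera call takes 0.05 s, during which the arm holds its last target. There are 200 camera calls.

## Working session

There is one attempt and no reset: what is moved stays moved. The work goes in short steps, Python scripts to look and compute and a shell command to move; the robot and the scene stay as the last step left them, time stands still between calls to the robot, and variables do not carry over. Pictures are saved under pics/ and viewed, at most 10 in all, crops included, and the job is handed in when it is done.

```bash
mkdir -p pics
python3 - <<'E'
from bench import ctrl,get_image
import cv2,pickle
s=ctrl.get_state();print(s)
for n in("top","side"):
    d=get_image(n);pickle.dump(d,open(n+".pkl","wb"));cv2.imwrite(f"pics/{n}1.png",d["pixels"][:,:,::-1]);print(n,d["fx"],d["cx"],d["cy"],d["T"])
E
```

```text
{'time': 0.0, 'joint_positions': array([-1.17890294,  0.32181353, -0.07007106,  1.45170788,  0.02258887,
        1.37078945, -0.05691017]), 'qd': array([ 0.00130422,  0.00160525, -0.00032291,  0.00105323, -0.00139914,
        0.0004044 ,  0.00111609]), 'joint_torque': array([ 2.70492337e-04, -4.91297328e+01, -4.03658794e-01, -3.12519264e+01,
       -6.37376332e-02,  4.42310655e-02,  1.81386049e-04]), 'position': array([0.23958394, 0.60354585, 0.18365112]), 'tool_rot': array([-5.89853381e-01, -3.08544464e+00,  3.00392547e-03]), 'ft_force': array([ 0.94471484, -0.30496329, -0.77913465]), 'torque': array([ 0.00778676,  0.02473834, -0.00983451]), 'grip_force': 0.0, 'grip_width': 0.9992231023164329}
top 521.1453890547351 277.78216809292684 208.11621199282308 [[-7.30899301e-03 -9.82373890e-01  1.86783614e-01  2.74060503e-01]
 [-9.99972547e-01  7.40791904e-03 -1.68355851e-04 -1.85185725e-03]
 [-1.21828949e-03 -1.86779716e-01 -9.82401065e-01  1.68115648e+00]
 [ 0.00000000e+00  0.00000000e+00  0.00000000e+00  1.00000000e+00]]
side 419.7814766566529 278.61567730961497 208.25346950772462 [[ 0.7902626  -0.48490755  0.37463275  0.19116609]
 [-0.61276528 -0.62729229  0.48064861 -0.49362741]
 [ 0.00193409 -0.60940056 -0.79286015  0.85254603]
 [ 0.          0.          0.          1.        ]]
```

View pics/top1.png

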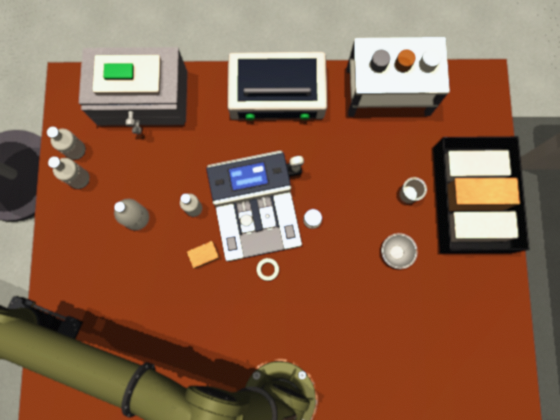

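View pics/side1.png

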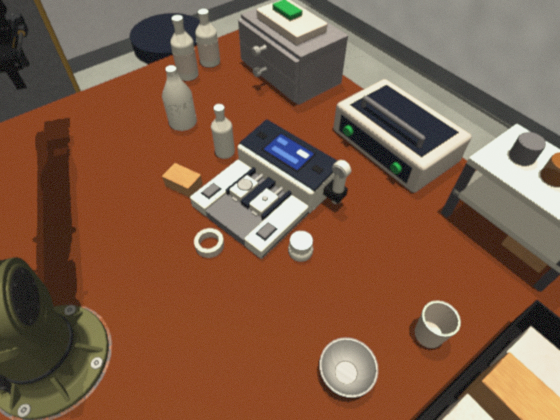

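Both views show the console turned slightly, with its bays at top pixel (255,215) and side pixel (255,190). The left head's disc looks bigger, so I'll enlarge both to check.

Run:
```python
import cv2,pickle,numpy as np
for n,(x,y,w,h) in dict(top=(200,145,110,120),side=(185,115,170,140)).items():
    p=pickle.load(open(n+".pkl","rb"))["pixels"][y:y+h,x:x+w,::-1]
    k=4 if n=="side" else 5
    cv2.imwrite(f"pics/{n}2.png",cv2.resize(p,None,fx=k,fy=k,interpolation=cv2.INTER_CUBIC))
```

```text
(no output)
```

View pics/top2.png

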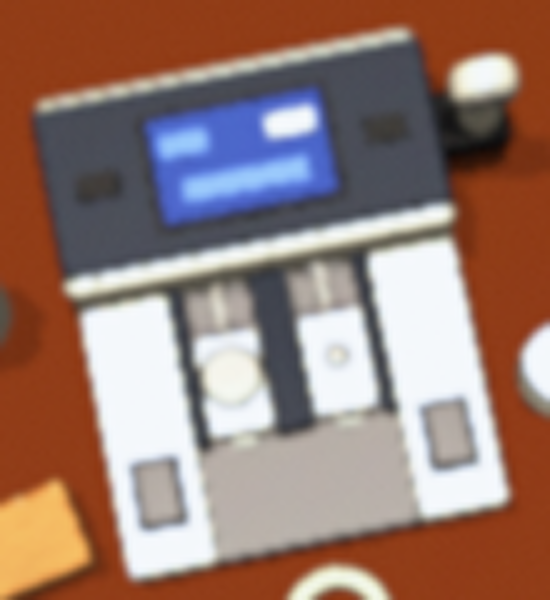

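View pics/side2.png

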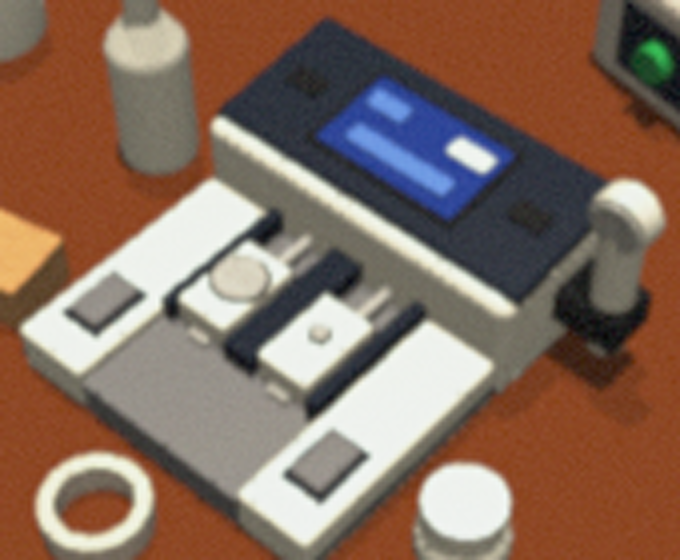

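The large disc (top crop (231,377), side crop (239,279)) is in the left bay, so the left key is the one to press (top crop (159,492), side crop (104,302)). Next I fit the console pose to both views.

```bash
cat > h.py <<'E'
import numpy as np,pickle
from scipy.optimize import least_squares
from scipy.spatial.transform import Rotation as R
P=np.array([[-26,94,46],[-26,-94,46],[32,34,56.5],[32,-34,56.5]])/1e3
O={"top":((159,492),(448,434),(231,377),(337,355)),"side":((104,302),(327,462),(239,279),(319,333))}
off={"top":(200,145,5),"side":(185,115,4)}
def w(c,P): return P@R.from_euler('z',c[2]).as_matrix().T+[c[0],c[1],0]
def res(c,names=("top","side")):
    r=[]
    for n in names:
        d=pickle.load(open(n+".pkl","rb"));q=(w(c,P)-d["T"][:3,3])@d["T"][:3,:3]
        uv=q[:,:2]/q[:,2:]*[d["fx"],d["fy"]]+[d["cx"],d["cy"]]
        x,y,k=off[n];o=(np.array(O[n])+.5)/k-.5+[x,y];r.append(uv-o)
    return np.concatenate(r).ravel()
def fit(names=("top","side")): return least_squares(res,[.6,.05,.2],args=(names,)).x
E
python3 - <<'E'
from h import *
for n in(("top",),("side",),("top","side")):
    c=fit(n);print(n,c.round(4),res(c,n).round(1))
print("key,stop",w(c,np.array([[-26,94,46],[-26,34,30],[-26,64,0]])/1e3).round(4))
from bench import ctrl
s=ctrl.get_state();M=R.from_rotvec(s["tool_rot"]).as_matrix();print(M.round(3))
t=w(c,np.array([[-.026,.064,.185]]))[0]
print("tool shift mm",(M.T@(t-s["position"])*1e3).round(1))
print("tool y heading",np.arctan2(M[1,1],M[0,1]),"want",c[2]+np.pi/2)
E
```

```text
('top',) [0.5191 0.0591 0.1938] [-0.4 -0.5  0.1 -0.7  0.2  0.5  0.1  0.6]
('side',) [0.5189 0.0601 0.2031] [ 0.2 -0.9  0.5 -0.7 -0.5  0.7 -0.2  1. ]
('top', 'side') [0.519  0.0596 0.1993] [-0.5 -0.3 -0.  -0.8 -0.   0.6 -0.1  0.6  0.4 -0.9  0.5 -0.5 -0.3  0.8
 -0.1  1.2]
key,stop [[0.4749 0.1466 0.046 ]
 [0.4868 0.0878 0.03  ]
 [0.4808 0.1172 0.    ]]
[[-0.929  0.369 -0.001]
 [ 0.369  0.929 -0.002]
 [-0.    -0.002 -1.   ]]
tool shift mm [-403.6 -363.1   -0.6]
tool y heading 1.1929993041787939 want 1.770081224660676
```

```bash
python3 -m crank '[[[-25,-22,0,0,0],[-25,-22,0,0,0],[-25,-22,0,0,0],[-25,-22,0,0,0],[-25,-22,0,0,0],[-25,-22,0,0,0],[-25,-22,0,0,0],[-25,-22,0,0,0],[-25,-22,0,0,0],[-25,-22,0,0,0]]]' 20
python3 -m crank '[[[-25,-22,0,0,0],[-25,-22,0,0,0],[-25,-22,0,0,0],[-25,-22,0,0,0],[0,0,0,-0.115,0],[0,0,0,-0.115,0],[0,0,0,-0.115,0],[0,0,0,-0.115,0],[0,0,0,-0.115,0],[0,0,0,0,0]]]'
cat > g.py <<'E'
from h import *
from bench import ctrl
c=fit();s=ctrl.get_state();M=R.from_rotvec(s["tool_rot"]).as_matrix()
t=w(c,np.array([[-.026,.064,.041]]))[0]
print("t",s["time"],"pos",s["position"],"shift mm",(M.T@(t-s["position"])*1e3).round(1),"turn",-(c[2]+np.pi/2-np.arctan2(M[1,1],M[0,1])),"gap",s["grip_width"]*87,"tilt",M[:,2].round(4),"F",s["ft_force"].round(2))
E
python3 g.py
```

```text
time: 0.93
position: [0.3913, 0.3057, 0.1845]
tool_rot: [-0.59, -3.085, 0.0]
ft_force: [0.6, 1.4, 0.8]
grip_width: 0.503
grip_force: 0.0
time: 1.77
position: [0.4512, 0.1886, 0.1844]
tool_rot: [0.313, -3.125, 0.0]
ft_force: [0.2, 0.7, 0.2]
grip_width: 0.502
grip_force: 0.0
t 1.7667 pos [0.45123134 0.18856141 0.1843982 ] shift mm [-14.9 -75.8 143.4] turn 0.0006422060699051713 gap 43.66258909228396 tilt [-6.e-04 -3.e-04 -1.e+00] F [0.18 0.74 0.15]
```

```bash
python3 -m crank '[[[-5,-25,0,0,0],[-5,-25,0,0,0],[-5,-26,0,0,0],[0,0,25,0,0],[0,0,25,0,0],[0,0,25,0,0],[0,0,25,0,0],[0,0,20,0,0],[0,0,0,0,0],[0,0,0,0,0]]]'
python3 g.py
python3 - <<'E'
from bench import get_image
import cv2,numpy as np
a=get_image("side")["pixels"][150:250,185:285,::-1];b=get_image("top")["pixels"][180:280,210:310,::-1]
cv2.imwrite("pics/c3.png",np.hstack([cv2.resize(i,(400,400),interpolation=cv2.INTER_CUBIC) for i in(a,b)]))
E
```

```text
time: 2.6
position: [0.4802, 0.1169, 0.0641]
tool_rot: [0.306, -3.124, 0.001]
ft_force: [0.4, 0.1, 1.1]
grip_width: 0.502
grip_force: 0.0
t 2.6 pos [0.48018532 0.116857   0.06409373] shift mm [-0.7  0.3 23.1] turn -0.004227863624453931 gap 43.70232064001713 tilt [-0.0023 -0.0011 -1.    ] F [0.44 0.11 1.08]
```

View pics/c3.png

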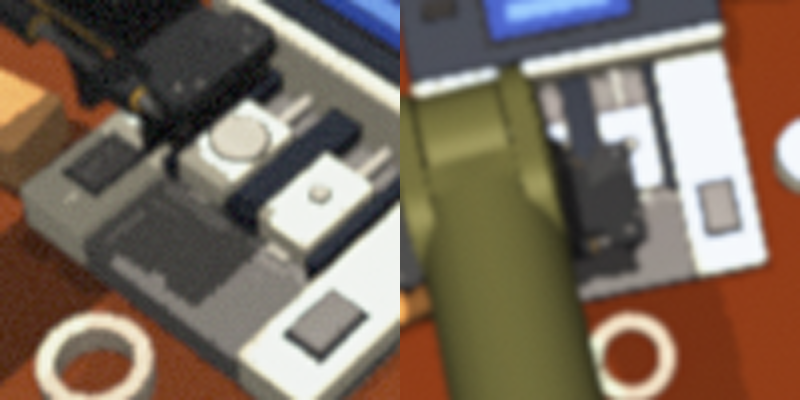

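```bash
python3 - <<'E'
from h import *
from bench import ctrl
s=ctrl.get_state();M=R.from_rotvec(s["tool_rot"]).as_matrix()
d=pickle.load(open("side.pkl","rb"))
for y in(-29,0,29,22):
  for z in(0,-30,-70):
    p=s["position"]+M@np.array([0,y,z])/1e3;q=(p-d["T"][:3,3])@d["T"][:3,:3]
    uv=q[:2]/q[2]*d["fx"]+[d["cx"],d["cy"]];print(y,z,p.round(3),((uv-[185,150])*4).round())
E
python3 - <<'E'
from bench import get_image
import cv2
a=get_image("side")["pixels"][110:210,165:285,::-1]
cv2.imwrite("pics/c4.png",cv2.convertScaleAbs(cv2.resize(a,None,fx=6,fy=6,interpolation=cv2.INTER_CUBIC),alpha=2.2))
E
```

```text
-29 0 [0.488 0.089 0.066] [169. 183.]
-29 -30 [0.488 0.089 0.096] [164. 151.]
-29 -70 [0.488 0.089 0.136] [157. 106.]
0 0 [0.482 0.118 0.066] [136. 159.]
0 -30 [0.482 0.118 0.096] [130. 127.]
0 -70 [0.482 0.117 0.136] [122.  81.]
29 0 [0.477 0.146 0.066] [103. 135.]
29 -30 [0.476 0.146 0.096] [ 96. 103.]
29 -70 [0.476 0.146 0.136] [87. 57.]
22 0 [0.478 0.139 0.066] [111. 141.]
22 -30 [0.478 0.139 0.096] [104. 109.]
22 -70 [0.478 0.139 0.136] [96. 63.]
```

View pics/c4.png

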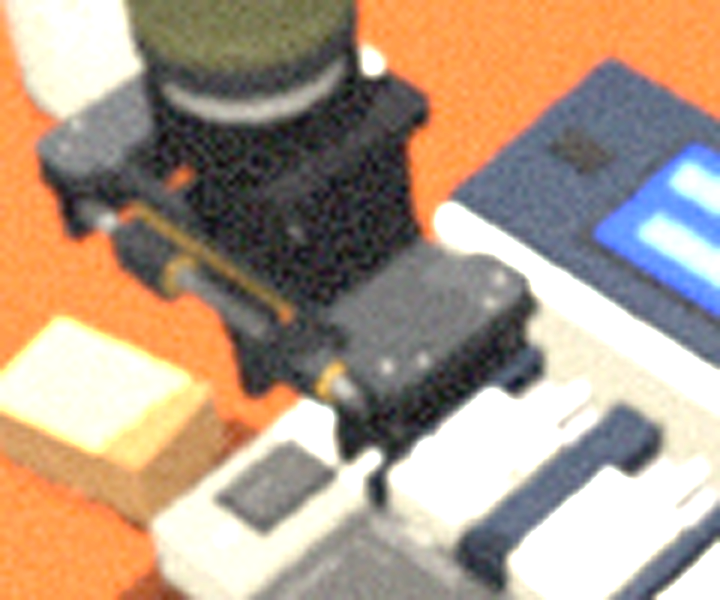

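The right fingertip is at crop (377,502), about where predicted in front of the left head. The left fingertip is washed out near (265,420), so I'll look at it without the gain.

Run:
```python
from bench import get_image
import cv2
a=get_image("side")["pixels"][155:205,190:250,::-1]
cv2.imwrite("pics/c5.png",cv2.convertScaleAbs(cv2.resize(a,None,fx=11,fy=11,interpolation=cv2.INTER_CUBIC),alpha=1.2))
```

```text
(no output)
```

View pics/c5.png

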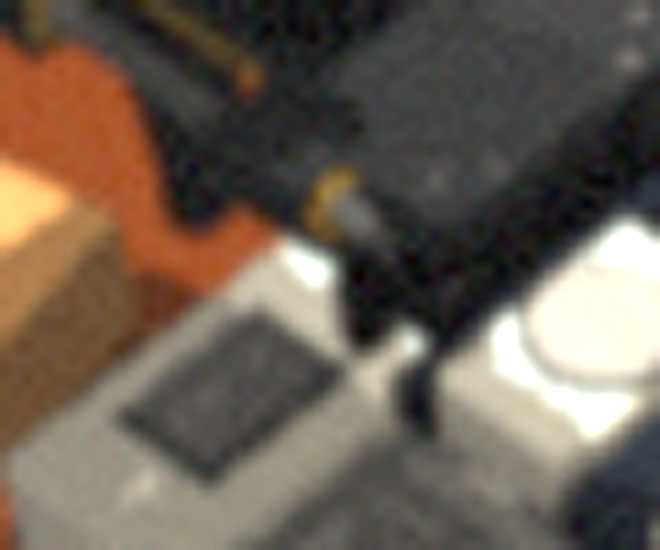

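The dark spike at (415,435) is the bay wall's end, not the finger. The apparent fingertips, near (365,340) and (200,220), sit higher than predicted, so I'll overlay the predicted gripper before descending.

```bash
python3 g.py
python3 - <<'E'
from h import *
from bench import ctrl,get_image
import cv2,itertools
s=ctrl.get_state();M=R.from_rotvec(s["tool_rot"]).as_matrix()
d=get_image("side");a=cv2.convertScaleAbs(cv2.resize(d["pixels"][110:210,165:285,::-1],None,fx=6,fy=6,interpolation=cv2.INTER_CUBIC),alpha=1.5)
def box(x,y,z,col):
    P=np.array(list(itertools.product(x,y,z)))/1e3;q=(s["position"]+P@M.T-d["T"][:3,3])@d["T"][:3,:3]
    uv=((q[:,:2]/q[:,2:]*d["fx"]+[d["cx"],d["cy"]]-[165,110])*6).round().astype(int)
    for i,j in itertools.combinations(range(8),2):
        if bin(i^j).count("1")==1: cv2.line(a,tuple(map(int,uv[i])),tuple(map(int,uv[j])),col,1)
box((-9.5,9.5),(22,37),(0,-70),(0,255,0));box((-9.5,9.5),(-37,-22),(0,-70),(0,0,255));box((-37.5,37.5),(-95,95),(-70,-110),(255,255,0))
cv2.imwrite("pics/c6.png",a)
E
```

```text
t 2.8 pos [0.48244819 0.11767425 0.0664427 ] shift mm [ 1.8 -0.1 25.4] turn -0.00276846796348873 gap 43.54386439392966 tilt [ 0.0028  0.0012 -1.    ] F [0.66 0.24 0.  ]
```

View pics/c6.png

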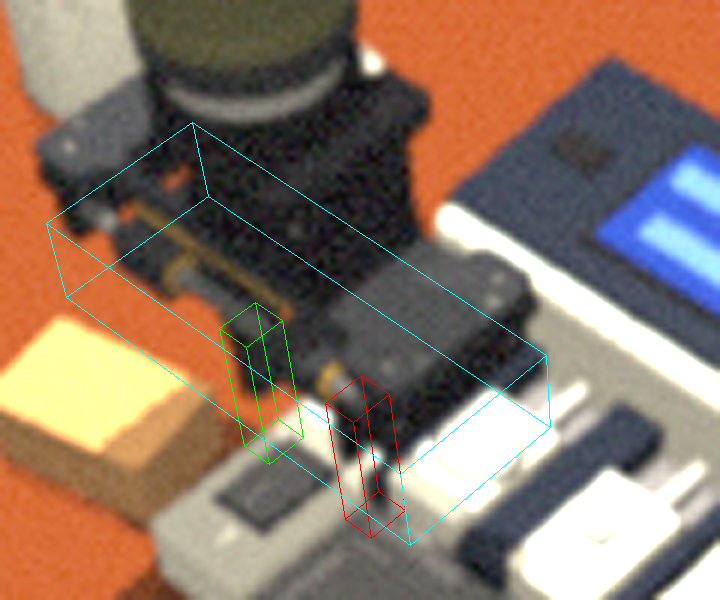

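Run:
```python
from h import *
from bench import ctrl,get_image
import cv2,itertools
s=ctrl.get_state();M=R.from_rotvec(s["tool_rot"]).as_matrix();print(s["position"])
d=get_image("top");X,Y=220,190;k=7
a=cv2.convertScaleAbs(cv2.resize(d["pixels"][Y:Y+80,X:X+90,::-1],None,fx=k,fy=k,interpolation=cv2.INTER_CUBIC),alpha=1.5)
def box(x,y,z,col):
    P=np.array(list(itertools.product(x,y,z)))/1e3;q=(s["position"]+P@M.T-d["T"][:3,3])@d["T"][:3,:3]
    uv=((q[:,:2]/q[:,2:]*d["fx"]+[d["cx"],d["cy"]]-[X,Y])*k).round().astype(int)
    for i,j in itertools.combinations(range(8),2):
        if bin(i^j).count("1")==1: cv2.line(a,tuple(map(int,uv[i])),tuple(map(int,uv[j])),col,1)
box((-9.5,9.5),(22,37),(0,-70),(0,255,0));box((-9.5,9.5),(-37,-22),(0,-70),(0,0,255));box((-37.5,37.5),(-95,95),(-70,-110),(255,255,0))
cv2.imwrite("pics/c7.png",a)
```

```text
[0.48229088 0.11764652 0.06629194]
```

View pics/c7.png

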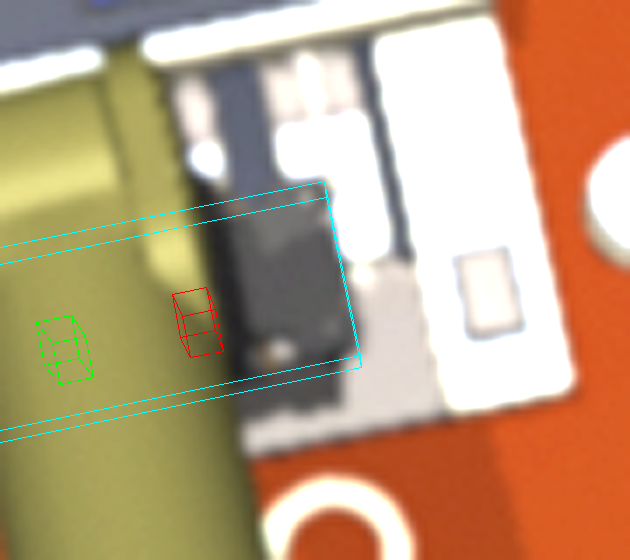

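The top overlay matches the body laterally. The side view puts the tips higher than the reported z. So I descend in small steps, watching the force and the pixels around the key.

```bash
python3 -m crank '[[[0,0,5,0,0],[0,0,5,0,0],[0,0,4,0,0],[0,0,0,0,0],[0,0,0,0,0],[0,0,0,0,0]]]'
python3 -m crank '[[[0,0,2,0,0],[0,0,0,0,0],[0,0,0,0,0]]]' | grep -E "posi|ft_"
python3 -m crank '[[[0,0,2,0,0],[0,0,0,0,0],[0,0,0,0,0]]]' | grep -E "posi|ft_"
cat > k.py <<'E'
# disc/key/finger tracking without viewing: side-image change near the key and head against the first picture
from h import *
from bench import get_image,ctrl
import cv2
d=get_image("side")["pixels"].astype(int);o=pickle.load(open("side.pkl","rb"))["pixels"].astype(int)
g=d[165:205,195:250].max(2)
for r in g[::2]: print(' '.join(f"{v:3d}" for v in r[::2]))
E
python3 k.py; python3 g.py
```

```text
time: 3.4
position: [0.4811, 0.1172, 0.0507]
tool_rot: [0.309, -3.126, 0.0]
ft_force: [-0.3, -0.5, -0.0]
grip_width: 0.501
grip_force: 0.0
position: [0.4811, 0.1172, 0.0487]
ft_force: [0.2, 0.4, 0.0]
position: [0.481, 0.1172, 0.0466]
ft_force: [-0.3, 0.0, 0.4]
 76 109  71  56  46  20  41  71  47  40  31  31  35  30  36  56  58  60  57  63  55  54  58  60  70  63  72  70
136 148 133  82  58  51  37  37  51  68  32  23  27  39  57  61  56  59  55  53  57  55  59  57  61  64 100  60
142 143 145 135  64  53  54  42  31  66  38  33  39  53  55  59  55  62  54  56  62  59  58  61  53  61  52  26
164 143 142 142  90  36  53  55  43  35  37  30  34  32  50  56  59  60  60  53  58  60  62  54  56  44  30  24
220 144 143 145 124  33  25  36  32  38  36  36  38  37  40  55  57  54  58  60  59  59  59  55  37  26  24  32
154 146 133 140 138  55  25  33  34  40  39  47  58  40  49  58  60  62  55  54  74  64  52  38  38  21  26  18
142 130  94 127 142  83  22  33  29  33  43  52  69  96  50  57  55  75  61  56  66  48  38  25  22  23  55 176
135  98  88 110 130  96  34  26  54  48  31  37  90 116
[... 859 characters left out ...]
5  53  64  63  60  74 117 128 130 122  93  72  75  72  94 113 117 137 169 168 153 114  63  63
123 125 129 136 153 101  61  41  95 123 129 132 116  86  65  70  84  84  84 105 110 113 123 124  86  65  61  63
128 130 130 140 129 126 118 100 128 130 121 109  88  65  73  74  66  77  93 103 118 108 113  81  44  47  48  57
128 130 128 126 129 129 128 130 131 124 108  76  76  72  65  75  67  67  72  87  89  82  78  48  32  38  42  48
113 121 130 131 131 129 128 131 122 103  73  80  79  66  66  64  69  70  67  69  67  92  77  45  24  38  41  84
t 3.95 pos [0.48109376 0.11721672 0.04673397] shift mm [0.3 0.1 5.7] turn -0.002019381957898858 gap 43.64966388719239 tilt [ 0.  0. -1.] F [ 0.42 -0.29 -0.05]
```

No contact yet at reported z 0.0467, and the images agree that the tip is still above the key. I keep stepping down.

```bash
python3 -m crank '[[[0,0,2,0,0],[0,0,0,0,0],[0,0,0,0,0]]]' | grep -E "posi|ft_"
python3 -m crank '[[[0,0,1,0,0],[0,0,0,0,0],[0,0,0,0,0]]]' | grep -E "posi|ft_"
python3 -m crank '[[[0,0,1,0,0],[0,0,0,0,0],[0,0,0,0,0]]]' | grep -E "posi|ft_"
```

```text
position: [0.481, 0.1172, 0.0446]
ft_force: [-0.1, -0.6, 0.2]
position: [0.4811, 0.1172, 0.0437]
ft_force: [-0.1, 0.1, -0.8]
position: [0.481, 0.1172, 0.0427]
ft_force: [1.0, -1.0, 0.2]
```

```bash
for i in 1; do :; done
python3 -m crank '[[[0,0,3,0,0],[0,0,0,0,0],[0,0,0,0,0]]]' | grep -E "posi|ft_"
python3 -m crank '[[[0,0,3,0,0],[0,0,0,0,0],[0,0,0,0,0]]]' | grep -E "posi|ft_"
python3 -m crank '[[[0,0,3,0,0],[0,0,0,0,0],[0,0,0,0,0]]]' | grep -E "posi|ft_"
python3 - <<'E'
from bench import get_image
import numpy as np
g=get_image("side")["pixels"].max(2).astype(int)[170:205,195:240]
print('      '+' '.join(f"{v:3d}" for v in range(195,240,2)))
for i in range(0,35,2): print(170+i,' ',' '.join(f"{v:3d}" for v in g[i,::2]))
E
```

```text
position: [0.4809, 0.1171, 0.0395]
ft_force: [0.8, 0.3, 0.5]
position: [0.4809, 0.1171, 0.0365]
ft_force: [0.7, 1.0, -0.7]
position: [0.4809, 0.1171, 0.0336]
ft_force: [0.6, -0.4, 0.3]
      195 197 199 201 203 205 207 209 211 213 215 217 219 221 223 225 227 229 231 233 235 237 239
170    97 131 120  77  61  47  25  41  66  52  33  29  27  29  45  51  58  52  55  61  56  58  56
172   209 145 146 139  82  54  56  34  38  74  49  33  32  42  58  58  59  57  53  61  57  59  60
174   220 151 141 144 115  46  55  55  41  48  41  36  31  36  53  57  59  60  60  55  57  55  60
176   147 145 112 132 141  54  37  54  44  36  37  33  39  31  32  57  54  57  56  63  59  56  57
178   142 109  90 116 141  86  28  29  35  35  39  42  45  48  37  56  58  58  55  61  55  58  59
180   124  93  90 100  95  81  29  28  33  34  35  44  60  69  61  54  59  55  62  59  66  67  43
182    94  90  94  91  87  72  30  34  24  29  25  40  58 140  83  46  56  64  65  59  59  39  28
184    93  91  91  86  82  89  64  32  46  54  39  35  78 105  99  52  45  53  56  49  30  31  26
186    92  86  88  69 105 125 102
[... 246 characters left out ...]
30  24  62 156
192   102 126 124  69  66  77  68  67  69  64  56  86 123  92  18  33  28  19  33  30  71 161 179
194   130 132 131 101  68  62  68  66  64  50  94 132 130 105  25  23  50  29  23  64 111 163 178
196   129 129 129 138 138  71  58  59  65 108 129 130 124 105  45  50  80  69  58 103 115 122 149
198   128 126 133 155 130 124  92  68 115 132 134 122 103  73  72  70  64  83  94 113 117 109 119
200   131 130 128 129 131 130 127 127 128 130 118  95  89  70  71  73  75  65  76  87 110  96 102
202   120 132 128 129 126 129 129 127 128 117  90  87  76  72  68  67  72  75  66  69  79  83  72
204   115 116 127 126 127 130 130 121 110  89  88  76  69  66  69  70  69  65  66  66  69  86  80
```

Run:
```python
from h import *
from bench import ctrl
s=ctrl.get_state();M=R.from_rotvec(s["tool_rot"]).as_matrix();d=pickle.load(open("side.pkl","rb"))
for z in(.034,.05,.06,.07):
  o=[]
  for y in(37,22,-22,-37):
    p=s["position"]+M@np.array([9.5,y,0])/1e3;p[2]=z;q=(p-d["T"][:3,3])@d["T"][:3,:3];o.append((q[:2]/q[2]*d["fx"]+[d["cx"],d["cy"]]).round(1))
  print(z,o)
```

```text
0.034 [array([207.1, 193. ]), array([211.2, 196.1]), array([223.5, 205.1]), array([227.8, 208.3])]
0.05 [array([206.2, 189. ]), array([210.4, 192. ]), array([222.8, 201.1]), array([227.2, 204.2])]
0.06 [array([205.7, 186.3]), array([209.8, 189.4]), array([222.4, 198.5]), array([226.8, 201.7])]
0.07 [array([205.1, 183.7]), array([209.3, 186.8]), array([222. , 195.9]), array([226.4, 199.1])]
```

The tips are actually about 70 mm above the table, some 38 mm above the reported TCP. That leaves about 25 mm to the key, so I continue down guarded.

```bash
python3 -m crank '[[[0,0,4,0,0],[0,0,4,0,0],[0,0,4,0,0],[0,0,0,0,0],[0,0,0,0,0]]]' | grep -E "posi|ft_"
python3 -m crank '[[[0,0,2,0,0],[0,0,0,0,0],[0,0,0,0,0]]]' | grep -E "posi|ft_"
python3 -m crank '[[[0,0,2,0,0],[0,0,0,0,0],[0,0,0,0,0]]]' | grep -E "posi|ft_"
python3 - <<'E'
from bench import get_image
import numpy as np
g=get_image("side")["pixels"].max(2).astype(int)[176:211,195:250]
print('      '+' '.join(f"{v:3d}" for v in range(195,250,2)))
for i in range(0,35,2): print(176+i,' ',' '.join(f"{v:3d}" for v in g[i,::2]))
E
```

```text
position: [0.4807, 0.117, 0.0213]
ft_force: [-0.7, 0.2, -0.3]
position: [0.4811, 0.1172, 0.0197]
ft_force: [-1.0, 0.9, -0.5]
position: [0.481, 0.1172, 0.0177]
ft_force: [-0.2, -0.2, 0.3]
      195 197 199 201 203 205 207 209 211 213 215 217 219 221 223 225 227 229 231 233 235 237 239 241 243 245 247 249
176   146 142 114 126  95  56  51  35  30  64  63  30  35  19  45  59  58  62  59  58  58  60  59  61  56  62  90  77
178   145 114  91 120 136  60  55  60  44  42  74  35  24  36  56  57  61  58  57  56  58  64  60  62  58  64  63  42
180   117  95  91  96  97  56  35  52  55  34  35  28  38  37  38  51  59  55  57  56  60  55  57  55  60  45  39  28
182    92  91  92  94  86  74  25  28  34  34  35  36  42  41  35  43  60  57  61  59  59  56  58  60  46  36  32  23
184    89  88  92  86  84  89  43  30  34  37  40  30  49  57  49  57  57  59  58  60  58  74  58  43  29  12  20  40
186    90  88  88  69 100 122  63  22  27  26  36  44  57  78 122  52  58  59  74  56  61  69  41  28  21  23  54 145
188    91  90  85 108 126 102  51  29  38  44  38  36  47 124 106  57  40  56  61  61  
[... 628 characters left out ...]
34 124 132 127 126 131 131 123 132 135 120 101  90  68  49  40  74  57  36  64 107  92 102  54  24  42  45  42
202   126 130 130 128 127 128 128 131 131 120 102  83  70  67  64  65  67  69  63  67  72  78  70  41  37  30  33  68
204   114 117 127 129 128 131 128 129 106  97  81  69  65  71  63  65  64  66  68  67  67  67  73  50  27  29  30  82
206   109 116 118 124 128 130 121 108  92  73  69  64  69  62  62  67  71  65  65  70  69  66  60  63  50  39  27  65
208    85 112 110 114 120 122 100  72  68  72  69  67  67  70  68  64  64  70  65  68  67  68  65  69  70  66  40  70
210    67  82 106 117 116 101  75  68  67  68  66  68  63  65  67  68  68  66  68  63  66  67  68  65  64  66  70  81
```

```bash
python3 -m crank '[[[0,0,2,0,0],[0,0,2,0,0],[0,0,0,0,0],[0,0,0,0,0]]]' | grep -E "posi|ft_"
for_=1; python3 -m crank '[[[0,0,2,0,0],[0,0,0,0,0],[0,0,0,0,0]]]' | grep -E "posi|ft_"
python3 -m crank '[[[0,0,1,0,0],[0,0,0,0,0],[0,0,0,0,0]]]' | grep -E "posi|ft_"
python3 - <<'E'
from bench import get_image,ctrl
import numpy as np
print(ctrl.get_state()["ft_force"],ctrl.get_state()["time"])
g=get_image("side")["pixels"].max(2).astype(int)[180:211,195:250]
print('      '+' '.join(f"{v:3d}" for v in range(195,250,2)))
for i in range(0,31,2): print(180+i,' ',' '.join(f"{v:3d}" for v in g[i,::2]))
E
```

```text
position: [0.4809, 0.1171, 0.0136]
ft_force: [-0.2, 0.8, 0.2]
position: [0.481, 0.1172, 0.0116]
ft_force: [0.8, 0.1, -0.0]
position: [0.4811, 0.1172, 0.0107]
ft_force: [0.2, 1.2, -0.2]
[ 0.15188027  1.20560977 -0.23253948] 7.3
      195 197 199 201 203 205 207 209 211 213 215 217 219 221 223 225 227 229 231 233 235 237 239 241 243 245 247 249
180   123  93  89 102 105  50  54  56  50  46  85  36  25  39  54  55  59  57  53  57  59  54  58  57  54  59  64  40
182    92  92  91  90  81  65  36  45  53  35  27  35  31  36  31  50  57  58  59  58  58  59  55  57  53  59  32  29
184    89  90  88  89  89  90  38  29  34  31  37  35  31  32  40  37  57  60  59  60  61  57  58  61  47  29  22  19
186    86  88  89  72 104 124  62  30  33  34  37  30  50  55  43  53  59  58  56  57  58  68  54  47  35  30  26  27
188    92  89  85 107 124 104  50  32  20  31  35  41  56  85 110  53  53  58  79  65  62  61  41  30  28  25  33  69
190    85  86 119 126 103  76  53  30  32  46  38  28  39 132 111  64  46  60  69  57  50  36  35  26  20  58 153 140
192   102 122 123  75  64  67  63  67  64  65  
[... 432 characters left out ...]
48 132 132 124 129 128 131 124 130 137 128 100  81  68  43  22  37  35  33  28  72  90 101  54  36  38  43  47
202   123 128 132 127 130 128 128 131 139 122  98  70  71  73  57  36  61  58  36  46  71  80  69  42  32  29  31  71
204   113 114 123 130 126 127 127 135 110  86  71  62  71  64  72  69  68  69  66  65  67  72  66  49  33  34  33  83
206   111 111 114 125 130 137 123 105  85  66  68  69  66  66  69  61  64  67  67  73  69  67  69  65  55  40  26  62
208    84 110 116 117 126 126 103  75  69  67  70  64  70  64  68  68  68  66  68  70  65  68  68  69  69  65  43  61
210    63  78 105 116 119 104  76  65  70  65  69  65  69  67  62  65  66  67  68  67  70  62  66  65  67  71  68  78
```

```bash
python3 -m crank '[[[0,0,1,0,0],[0,0,0,0,0],[0,0,0,0,0]]]' | grep -E "posi|ft_"
python3 -m crank '[[[0,0,1,0,0],[0,0,0,0,0],[0,0,0,0,0]]]' | grep -E "posi|ft_"
python3 -m crank '[[[0,0,1,0,0],[0,0,0,0,0],[0,0,0,0,0]]]' | grep -E "posi|ft_"
python3 -m crank '[[[0,0,1,0,0],[0,0,0,0,0],[0,0,0,0,0]]]' | grep -E "posi|ft_"
```

```text
position: [0.4811, 0.1172, 0.0097]
ft_force: [-0.3, -0.3, -0.4]
position: [0.4811, 0.1172, 0.0087]
ft_force: [-0.3, -0.3, -0.5]
position: [0.4811, 0.1172, 0.0079]
ft_force: [-0.9, -0.3, 1.7]
position: [0.4812, 0.1172, 0.0068]
ft_force: [-1.5, 0.2, 1.9]
```

Contact with the key begins at reported z of about 0.008. I press on through the release point.

```bash
python3 -m crank '[[[0,0,1,0,0],[0,0,1,0,0],[0,0,0,0,0]]]' | grep -E "posi|ft_"
python3 -m crank '[[[0,0,1,0,0],[0,0,1,0,0],[0,0,0,0,0],[0,0,0,0,0]]]' | grep -E "posi|ft_"
cat > head.py <<'E'
# large disc centroid in the side picture -> console x of the head (disc top z 56.5 mm)
from h import *
from bench import get_image,ctrl
import cv2
c=fit();d=get_image("side")
o=pickle.load(open("side.pkl","rb"))["pixels"][160:215,210:275].max(2).astype(int);g=d["pixels"][160:215,210:275].max(2).astype(int)
print(ctrl.get_state()["ft_force"].round(1),ctrl.get_state()["time"])
print('      '+' '.join(f"{v:3d}" for v in range(210,275,2)))
for i in range(14,55,2): print(160+i,' ',' '.join(f"{v:3d}" for v in g[i,::2]))
E
python3 head.py
```

```text
position: [0.4812, 0.1172, 0.0047]
ft_force: [-1.8, -0.1, 3.4]
position: [0.4809, 0.1172, 0.0027]
ft_force: [-0.8, -0.6, 4.9]
[-2.  -0.5  3.4] 8.9833
      210 212 214 216 218 220 222 224 226 228 230 232 234 236 238 240 242 244 246 248 250 252 254 256 258 260 262 264 266 268 270 272 274
174    31  23  25  24  17   9  17  29  31  21  30  47  56  61  62  67  65  65  63  63  60  53 107 135 121 168 158 112 120 119 115 114 120
176    43  25  26  22  27  15  25  24  23  28  51  58  59  60  69  69  65  67  68  79  79  71 100 162 194 207 132 113 113 101 111 115 115
178    52  53  37  25  23  19  17  23  39  54  53  58  58  54  62  65  70  66  64  73  71  69  79 208 195 114 122 118  79  61  65  97 117
180    35  43  71  48  30  27  32  41  57  59  61  56  61  53  59  62  58  58  70  86  61  43  41 151 101 137 143  94  62  58  63  54  86
182    59  34  76  84  36  33  34  58  57  60  59  59  55  61  54  60  59  58  57  72  32  25  43  84 141 137  82  64  62  64  61  59  41
184    55  51  39  38  35  35  40  46  55  63  56  53  59  55  57  58  59  55  51  36  34  26  84 143 134  75  63  62  63 
[... 1385 characters left out ...]
70  84  61
206    91  73  65  67  67  68  65  63  64  69  64  66  68  70  67  68  59  43  30  36 103 141 224 242 243 243 243 243 237 162  83  61  56
208    70  67  67  68  68  67  64  65  69  67  71  67  70  67  64  67  67  67  56  47 104 110 133 207 240 243 243 231 148  77  60  58  44
210    62  64  68  67  67  68  68  67  65  67  67  63  65  63  69  67  67  69  67  73  77 116 122 120 175 226 226 132  75  62  50  48 179
212    70  68  64  66  69  67  70  69  64  66  67  68  61  66  69  66  65  67  67  69  86 155 176 138 114 140 125  66  66  53  52 191 245
214    70  66  90  97  67  64  69  67  65  70  71  65  67  66  67  69  66  67  63  82 117 121 141 162 115 110  69  62  48  57 193 245 243
```

The force of about 2 N along -x suggests the head is now pressing on the finger. I use the last view to check.

```bash
python3 -m crank '[[[0,0,0.5,0,0],[0,0,0,0,0],[0,0,0,0,0],[0,0,0,0,0]]]' | grep -E "posi|ft_"
python3 - <<'E'
from bench import get_image
import cv2,numpy as np,pickle
f=lambda p,x,y,w,h,k:cv2.convertScaleAbs(cv2.resize(p[y:y+h,x:x+w,::-1],None,fx=k,fy=k,interpolation=cv2.INTER_CUBIC),alpha=1.3)
s=get_image("side")["pixels"];t=get_image("top")["pixels"];s0=pickle.load(open("side.pkl","rb"))["pixels"]
A=f(s,195,150,65,60,6);B=f(s0,195,150,65,60,6)
cv2.imwrite("pics/c8.png",np.hstack([A,B]))
E
```

```text
position: [0.4809, 0.1172, 0.0024]
ft_force: [-2.7, -1.0, 4.7]
```

View pics/c8.png

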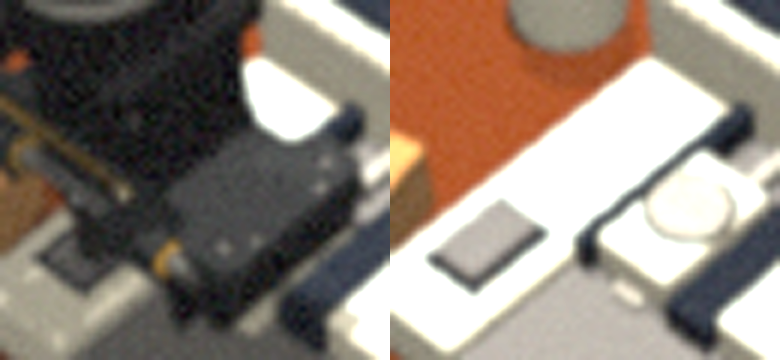

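The gripper's body hides most of the head. A light patch at crop (260,305), px (238,202), has moved forward, so I check whether it fits the head's front corner.

Run:
```python
from h import *
from bench import get_image,ctrl
import cv2
c=fit();d=get_image("side");f=[]
for i in range(4): f.append(get_image("side")["pixels"].max(2).astype(float)); 
g=np.mean(f,0)
def pr(p):
    q=(w(c,np.array(p)/1e3)-d["T"][:3,3])@d["T"][:3,:3];return q[:,:2]/q[:,2:]*[d["fx"],d["fy"]]+[d["cx"],d["cy"]]
for x in(0,-5,-10,-16,-20,-25,-30): print(x,"front bottom y54,34,14",pr([[x,54,30],[x,34,30],[x,14,30]]).round(1).tolist())
# brightness along the lines on the slideway y=16..22 at z=31, stepping in console x
xs=np.arange(-50,12,3)
for y in(15,18,22,26):
    u=pr([[x,y,30.] for x in xs]).astype(np.float32);v=cv2.remap(g.astype(np.float32),u[:,:1],u[:,1:],1).ravel();print(y,list(zip(xs.tolist(),v.astype(int).tolist())))
s=ctrl.get_state();M=R.from_rotvec(s["tool_rot"]).as_matrix();p=s["position"]-[*c[:2],0];print("TCP console",(R.from_euler('z',-c[2]).apply(p)*1e3).round(1),s["ft_force"].round(1),s["time"],R.from_euler('z',-c[2]).apply(s["ft_force"]).round(1))
```

```text
0 front bottom y54,34,14 [[230.2, 195.3], [235.9, 199.3], [241.6, 203.4]]
-5 front bottom y54,34,14 [[228.8, 196.5], [234.5, 200.5], [240.2, 204.6]]
-10 front bottom y54,34,14 [[227.4, 197.6], [233.1, 201.7], [238.8, 205.8]]
-16 front bottom y54,34,14 [[225.7, 199.0], [231.4, 203.1], [237.2, 207.3]]
-20 front bottom y54,34,14 [[224.6, 200.0], [230.3, 204.1], [236.0, 208.2]]
-25 front bottom y54,34,14 [[223.2, 201.1], [228.8, 205.3], [234.6, 209.5]]
-30 front bottom y54,34,14 [[221.7, 202.3], [227.4, 206.5], [233.2, 210.7]]
15 [(-50, 66), (-47, 66), (-44, 65), (-41, 66), (-38, 67), (-35, 66), (-32, 64), (-29, 65), (-26, 66), (-23, 66), (-20, 67), (-17, 67), (-14, 70), (-11, 69), (-8, 68), (-5, 69), (-2, 56), (1, 38), (4, 32), (7, 32), (10, 32)]
18 [(-50, 65), (-47, 66), (-44, 66), (-41, 66), (-38, 67), (-35, 65), (-32, 66), (-29, 67), (-26, 67), (-23, 65), (-20, 64), (-17, 67), (-14, 75), (-11, 88), (-8, 87), (-5, 86), (-2, 80), (1, 59), (4, 40), (7, 30), (10, 32)]
22 [(-50, 68), (-47, 67), (-44, 67), (-41, 66), (-38, 67), (-35, 66), (-32, 66), (-29, 67), (-26, 68), (-23, 66), (-20, 66), (-17, 70), (-14, 86), (-11, 107), (-8, 112), (-5, 111), (-2, 108), (1, 94), (4, 71), (7, 48), (10, 41)]
26 [(-50, 66), (-47, 66), (-44, 66), (-41, 66), (-38, 65), (-35, 66), (-32, 65), (-29, 67), (-26, 65), (-23, 66), (-20, 61), (-17, 65), (-14, 80), (-11, 99), (-8, 105), (-5, 103), (-2, 102), (1, 100), (4, 94), (7, 78), (10, 60)]
TCP console [-25.9  64.    2.4] [-2.7 -0.6  4.9] 9.6667 [-2.8 -0.   4.9]
```

The head's front edge sits at about console x = -13 to -16 mm, and the finger carries a steady 2.8 N along -x, matching the spring. So the head is trapped. I check that it holds still, then hand in.

```bash
python3 -m crank '[[[0,0,0,0,0],[0,0,0,0,0],[0,0,0,0,0],[0,0,0,0,0],[0,0,0,0,0],[0,0,0,0,0]]]' | grep -E "time|posi|ft_|grip"; python3 -c "
from bench import job;print(job.close_job())"
```

```text
time: 10.17
position: [0.4809, 0.1172, 0.0024]
ft_force: [-2.3, 0.0, 5.1]
grip_width: 0.505
grip_force: 3.5
the job is handed in; nothing more can be done
None
```

I pressed the left eject key and trapped the large-disc head with the other finger, about 1.3–1.6 cm out and its rear still in the bay; the gripper hid most of it, so this rests on its visible front edge and a steady push of about 2.5 N on the finger. The job was handed in at 10.2 s.

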